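Tip the offcuts to the green end of the tray

TASK

Two tipping trays stand on the bench. Push the green tab of the blue tray down as far as it goes, so that both wooden blocks in it slide down against the green end, and leave it tipped like that. Do not tip the yellow tray.

Things in the scene. Friction and masses are not known exactly. Their poses are not given: they have to be found in the camera images.
- blue_tray (a joint): tilt (rad) of the blue open tray, inside 160 x 106 mm, pivoted across its middle 72 mm above the bench (floor level) between plywood cheeks of a fixed stand: 0 = level as at the start, +0.45 = green end fully down on its stop. Stiff pivot: about 3 N at a tab moves it, it stays where left. Waxed inside: at full tilt the blocks slide down by themselves within a second.
- blue_green_tab (a point): middle of the top of the blue tray's green tab (the other end has a black one): a flat ledge 64 mm wide, 36 mm deep, on the outside of the 34 mm high end wall, 102 mm out from the pivot. Its top is 106 mm above the bench when level, 58 mm when fully down. Axes: x along the tray, out over the green end, y across it, z up. The tray may stand at any yaw.
- pale_block_centre (a point): centre of the paler wooden offcut block, 40 x 40 x 35 mm high, loose in the blue tray. Against the green end its centre is about 42 mm inward of the tab's middle.
- dark_block_centre (a point): centre of the darker wooden offcut block, 40 x 40 x 36 mm high, loose in the blue tray beside the pale one.
- yellow_tray (a joint): tilt of the yellow tray (rad), 0 = level: the same tray and stand in yellow, also with a green and a black tab, with a round wax tin in it. To be left level.

How it is judged:
At the end, for the whole second after the job is handed in: The blue tray is tipped at rest with its green end down to within 0.07 rad of its stop, both wooden blocks lie on its floor within 17 mm of the green end wall, and the yellow tray is level within 0.1 rad (value of joint blue_tray above 0.38 rad and x of each of pale_block_centre, dark_block_centre in the frame of blue_green_tab above -0.059 m and z of pale_block_centre in the frame of blue_green_tab between -0.03 and 0 m and z of dark_block_centre in the frame of blue_green_tab between -0.03 and 0 m and velocity of joint blue_tray between -0.05 and 0.05 rad/s and value of joint yellow_tray between -0.1 and 0.1 rad); the robot touches nothing.
It fails at once if the yellow tray is tipped by more than 0.15 rad (value of joint yellow_tray above 0.15 rad or value of joint yellow_tray below -0.15 rad).
It also fails if it takes over 26 s, if anything falls off the work surface, if the arm or the gripper's body presses on something with over 40 N, if the wrist force passes 120 N, or if a joint passes its speed limit or range.

ROBOT

A 7-joint arm with a two-finger parallel gripper is mounted at the origin on a cart in front of the work surface, level with it; the furniture and walls round the work are solid. World frame = base frame: x ahead of the robot, y to its left, z up, the work surface at z = 0. Lengths are in m, angles in rad, forces in N, time in s.
With the tool pointing down it reaches from about 0.4 to 0.85 m from the base axis. Payload 10.4 kg.
Tool frame: the origin (TCP) lies on the centre line of the jaws, within the pads' length; the fingertips stand 17 mm ahead of it and the grasp point (between the pads) lies 2 mm behind it; z points along the fingers, y is the line along which they close (so a half turn about z gives the same grasp; the last joint's range is limited). The gripper opens to 85 mm and grips with 20 to 120 N. Pads are 22 mm wide; open, the fingers measure 114 mm over their backs; the gripper's body (76 mm by 85 mm) begins 54 mm behind the grasp point. The pads swing forward as they close: fully open they stand 13 mm farther back than shut.
Start: joints at [-1.126, 0.332, -0.065, 1.46, 0.022, 1.35, -0.088], TCP at [0.282, 0.558, 0.248] pointing down, gripper open.
Joint ranges: [-2.6, 2.6], [-0.5, 2.12], [-1.47, 1.34], [0.16, 2.42], [-1.27, 4.41], [0.06, 2.06], [-2.6, 2.6]. Speed limits (rad/s): [2.22, 2.22, 2.79, 2.79, 3.14, 3.14, 3.14].

INTERFACE

Orientations are given as a rotation vector (axis times angle).
In Python, from workcell import state, read_camera, close_job gives the robot as it stands.
- The arm moves only by the shell command python3 -m crank 'ROWS'. ROWS is JSON, a list of rows, each a list of 7 numbers: the turn, a rotation vector about the tool's x, y, z in degrees, then the shift along the tool's x, y, z in m, then the finger opening in m, from 0 to 0.0854. In form: [[rx, ry, rz, x, y, z, hand], ...]. A call has 1 to 5 rows; each row is the pose to reach, as a shift and turn from the pose commanded when the call began, along the tool's axes at that moment; what a row does not reach only later rows make up. A row lasts 1/12 s, in which the tool goes at most 41.7 mm and 7.16 degrees, less where a joint would pass 70% of its speed; a pose out of reach is approached as far as the arm can. A call with a gripper value outside its range is refused whole. The fingers move at their own pace and stop on an object; the grip force is fixed at half the most. Time passes only in rows, so rows that repeat a pose let the fingers close. It gives the time, the measured TCP pose, the force, the opening and the grip force at its end, in the units of the state.
- state(): the state, without advancing time (a new reading comes with each control period).
- read_camera(name): name is "side" or "top"; returns a dict with "img" (480x640x3 uint8, red, green, blue), "depth" (480x640 float32, m along the optical axis (not along the pixel's ray), 0 where there is no reading), "vertical_fov" (degrees; the focal length in pixels is half the picture's height over the tangent of half this angle, whatever the lens; pixels are square), "cx", "cy" (the principal point, pixels), "k1" (the pictures are not rectified: a ray, as slopes to the right and down, at radius r is drawn at 1 + k1 r^2 times it, then the intrinsics apply), "rvec" (rotation vector, rad) and "tvec" (3), from world to camera coordinates, as OpenCV has them. Camera axes: x right, y down, z forward; pixel columns grow to the right and rows downward; lengths in m; the calibration is good to about 2 mm. A picture is of the moment at which its call begins.
- close_job(): hands the job in; it is judged then, once.
The state is a dict: "clock": time; "q": joint angles; "joint_velocities": joint speeds; "tau": joint torques, N m; "eef_pos": TCP position; "eef_rot": TCP orientation; "wrist_force": force on the tool from outside, world axes, zero at the start; "moment": the same for the moment, N m; "opening": finger opening in m; "grasp_force": force on a finger pad.
Only numpy, scipy, OpenCV 4.12 (cv2) and the standard library are available. Lean on these libraries where they do the work, as an engineer would, in place of code of your own. Each camera call takes 0.05 s, during which the arm holds its last target. There are 200 camera calls.

## Working session

There is one attempt and no reset: what is moved stays moved. The work goes in short steps, Python scripts to look and compute and a shell command to move; the robot and the scene stay as the last step left them, time stands still between calls to the robot, and variables do not carry over. Pictures are saved under pics/ and viewed, at most 10 in all, crops included, and the job is handed in when it is done.

```bash
mkdir -p pics; ls; cat > h.py <<'E'
import numpy as np, cv2
from workcell import state, read_camera
def K(c):
    f=240/np.tan(np.radians(c["vertical_fov"])/2); return np.array([[f,0,c["cx"]],[0,f,c["cy"]],[0,0,1.]]),np.array([c["k1"],0,0,0.])
def cloud(c):
    k,d=K(c); v,u=np.mgrid[:480,:640]
    n=cv2.undistortPoints(np.stack([u,v],-1).reshape(-1,1,2).astype(float),k,d).reshape(480,640,2)
    z=c["depth"][...,None]; p=np.concatenate([n*z,z],-1)
    R=cv2.Rodrigues(np.array(c["rvec"],float))[0]
    return (p-np.array(c["tvec"]))@R
E
python3 - <<'E'
from h import *
import pickle
for n in("top","side"):
    c=read_camera(n); pickle.dump(c,open(n+'.pkl','wb')); cv2.imwrite(f'pics/{n}0.png',c["img"][...,::-1])
s=state(); print({k:np.round(s[k],3) for k in("clock","eef_pos","eef_rot","wrist_force")}); print(cv2.Rodrigues(np.array(s["eef_rot"]))[0].round(3))
E
```

```text
pics
{'clock': np.float64(0.1), 'eef_pos': array([0.282, 0.558, 0.248]), 'eef_rot': array([-7.280e-01, -3.056e+00,  2.000e-03]), 'wrist_force': array([ 0.455, -0.468,  0.014])}
[[-0.893  0.451 -0.001]
 [ 0.451  0.893 -0.001]
 [-0.    -0.001 -1.   ]]
```

View pics/top0.png

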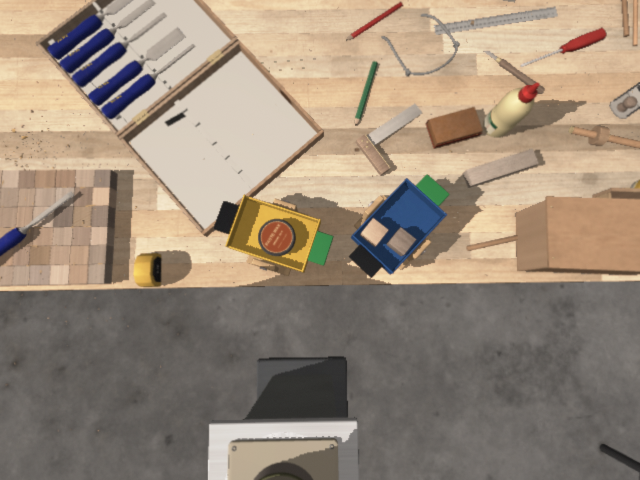

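View pics/side0.png

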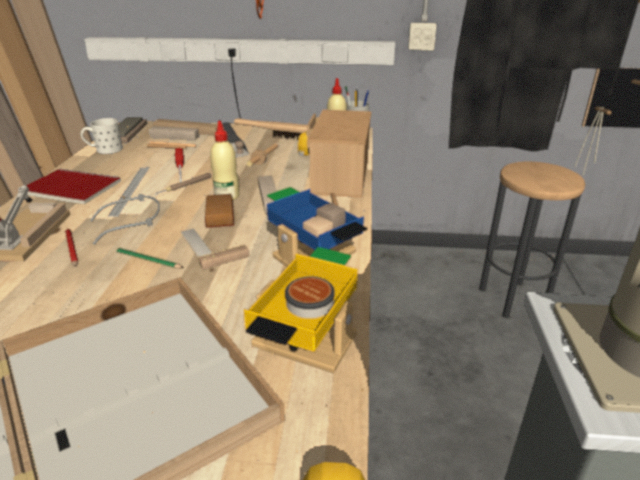

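The top view shows the blue tray's green tab at about (432,190) and its black tab at (365,262), with the blocks at (374,232) and (401,242). The yellow tray is to the left, its green tab at (320,248). In the side view the blue tray's green tab is at about (285,194), partly hidden by the tray wall.

```bash
cat > m.py <<'E'
from h import *
import pickle,sys
def blobs(c,P,nm):
    h=cv2.cvtColor(c["img"],cv2.COLOR_RGB2HSV)
    for col,lo,hi in(("green",(50,120,50),(80,255,255)),("blue",(100,130,50),(125,255,255)),("yellow",(22,150,90),(32,255,255)),("black",(0,0,0),(180,90,45))):
        m=cv2.inRange(h,lo,hi); n,l,s,ce=cv2.connectedComponentsWithStats(m)
        for i in range(1,n):
            if s[i,4]<100: continue
            p=P[(l==i)&(c["depth"]>0)]
            if not len(p) : continue
            md=np.median(p,0)
            if .3<md[0]<1 and abs(md[1])<.5: print(nm,col,ce[i].round(1),s[i,4],"med",md.round(3),"mean",p.mean(0).round(3),"z5-95",np.percentile(p[:,2],[5,95]).round(3))
if __name__=="__main__":
    rays={}
    for n in("top","side"):
        c=pickle.load(open(n+'.pkl','rb')); P=cloud(c); blobs(c,P,n)
        R=cv2.Rodrigues(np.array(c["rvec"],float))[0]; print(n,"cam",(-R.T@np.array(c["tvec"])).round(3), "fov",c["vertical_fov"])
        if n=="top":
            for u,v in((374,232),(401,242),(365,262),(432,190),(400,215),(300,445)): print((u,v),P[v,u].round(3))
E
python3 m.py
```

```text
top green [432.3 190.1] 466 med [ 0.63  -0.319  0.105] mean [ 0.63  -0.319  0.106] z5-95 [0.103 0.108]
top green [320.  247.9] 483 med [ 0.512 -0.085  0.105] mean [ 0.513 -0.085  0.105] z5-95 [0.103 0.108]
top blue [86.6 50.2] 678 med [0.987 0.446 0.039] mean [0.986 0.447 0.038] z5-95 [0.03  0.044]
top blue [98.8 64. ] 667 med [0.953 0.417 0.039] mean [0.952 0.417 0.039] z5-95 [0.031 0.044]
top blue [115.1  82.7] 687 med [0.908 0.378 0.039] mean [0.907 0.378 0.038] z5-95 [0.03  0.044]
top blue [128.3  96. ] 671 med [0.875 0.347 0.04 ] mean [0.874 0.347 0.039] z5-95 [0.03  0.044]
top blue [402.2 222. ] 3268 med [ 0.577 -0.262  0.072] mean [ 0.569 -0.26   0.077] z5-95 [0.069 0.104]
top black [225.7 217. ] 424 med [0.579 0.107 0.105] mean [0.579 0.107 0.105] z5-95 [0.103 0.108]
top black [365.5 260.5] 471 med [ 0.485 -0.176  0.105] mean [ 0.486 -0.177  0.105] z5-95 [0.103 0.108]
top black [157.1 269.2] 148 med [0.479 0.271 0.028] mean [0.479 0.271 0.028] z5-95 [0.01  0.046]
top cam [ 0.416 -0.087  0.98 ] fov 57.968097563741395
(374, 232) [ 0.544 -0.195  0.107]
(401, 242) [ 0.522 -0.25  
[... 407 characters left out ...]
 mean [ 0.586 -0.257  0.085] z5-95 [0.071 0.102]
side blue [352.1 220.2] 123 med [ 0.482 -0.225  0.097] mean [ 0.48  -0.229  0.097] z5-95 [0.081 0.106]
side yellow [304.5 299.3] 4150 med [0.541 0.01  0.084] mean [0.544 0.007 0.085] z5-95 [0.071 0.105]
side yellow [333.6 472.9] 530 med [0.479 0.285 0.063] mean [0.479 0.285 0.061] z5-95 [0.052 0.065]
side black [348.2 231.1] 289 med [ 0.485 -0.171  0.106] mean [ 0.485 -0.171  0.105] z5-95 [0.104 0.107]
side black [271.  330.1] 669 med [0.578 0.11  0.106] mean [0.578 0.11  0.106] z5-95 [0.104 0.107]
side black [ 62.1 439.5] 132 med [0.824 0.248 0.024] mean [0.825 0.247 0.024] z5-95 [0.018 0.03 ]
side cam [0.461 0.626 0.564] fov 51.2372513844082
```

The tab agrees in both views at (0.630, -0.318, 0.106), and the two tabs are 203 mm apart, as they should be. The tray points along (0.71, -0.70). I'll travel at height with the fingers shut.

```bash
python3 -m crank '[[0,0,0,-0.0285,-0.025,0,0],[0,0,0,-0.057,-0.05,0,0],[0,0,0,-0.0855,-0.075,0,0],[0,0,0,-0.114,-0.1,0,0],[0,0,0,-0.1425,-0.126,0,0]]'
python3 -m crank '[[0,0,0,-0.0285,-0.025,0,0],[0,0,0,-0.057,-0.05,0,0],[0,0,0,-0.0855,-0.075,0,0],[0,0,0,-0.114,-0.1,0,0],[0,0,0,-0.1425,-0.126,0,0]]'
```

```text
clock: 0.52
eef_pos: [0.3525, 0.3793, 0.2479]
eef_rot: [-0.728, -3.056, 0.001]
wrist_force: [1.7, 0.6, 1.2]
opening: 0.0255
grasp_force: 0.0
clock: 0.93
eef_pos: [0.4227, 0.2026, 0.2481]
eef_rot: [-0.728, -3.056, -0.0]
wrist_force: [0.8, 0.2, 0.7]
opening: 0.0002
grasp_force: 0.0
```

```bash
python3 -m crank '[[0,0,0,-0.0285,-0.025,0,0],[0,0,0,-0.057,-0.05,0,0],[0,0,0,-0.0855,-0.075,0,0],[0,0,0,-0.114,-0.1,0,0],[0,0,0,-0.1425,-0.126,0,0]]'
python3 -m crank '[[0,0,0,-0.0285,-0.025,0,0],[0,0,0,-0.057,-0.05,0,0],[0,0,0,-0.0855,-0.075,0,0],[0,0,0,-0.114,-0.1,0,0],[0,0,0,-0.1425,-0.126,0,0]]'
python3 -m crank '[[0,0,4,-0.0285,-0.025,0,0],[0,0,8,-0.057,-0.05,0,0],[0,0,12,-0.0855,-0.075,0,0],[0,0,15,-0.114,-0.1,0,0],[0,0,17.8,-0.1425,-0.126,0,0]]'
python3 -c "
from h import *
s=state();R=cv2.Rodrigues(np.array(s['eef_rot']))[0];print(R.round(3),np.round(s['q'],2));print((R.T@(np.array([.633,-.321,.106])-s['eef_pos'])).round(4))"
```

```text
clock: 1.35
eef_pos: [0.4931, 0.026, 0.2482]
eef_rot: [-0.728, -3.056, -0.0]
wrist_force: [0.7, 0.8, -0.7]
opening: -0.0004
grasp_force: 0.0
clock: 1.77
eef_pos: [0.5636, -0.1505, 0.2481]
eef_rot: [-0.727, -3.056, -0.0]
wrist_force: [0.8, 1.0, 0.2]
opening: 0.0001
grasp_force: 0.0
clock: 2.18
eef_pos: [0.6343, -0.3268, 0.2475]
eef_rot: [-1.194, -2.905, -0.001]
wrist_force: [1.1, -0.8, 0.6]
opening: 0.0003
grasp_force: 0.0
[[-0.711  0.703 -0.001]
 [ 0.703  0.711  0.001]
 [ 0.001  0.    -1.   ]] [ 0.02  0.6   0.64  1.21 -0.35  1.44  1.41]
[0.0049 0.0032 0.1416]
```

```bash
python3 -m crank '[[0,0,0,0.003,0.002,0.03,0],[0,0,0,0.005,0.003,0.06,0],[0,0,0,0.005,0.003,0.085,0],[0,0,0,0.005,0.003,0.105,0],[0,0,0,0.005,0.003,0.110,0]]'
python3 -m crank '[[0,0,0,0,0,0.006,0],[0,0,0,0,0,0.012,0],[0,0,0,0,0,0.018,0],[0,0,0,0,0,0.024,0],[0,0,0,0,0,0.028,0]]'
python3 -c "
from h import *
c=read_camera('side');cv2.imwrite('pics/s1.png',cv2.resize(c['img'][100:300,200:440,::-1],None,fx=3,fy=3))"
```

```text
clock: 2.6
eef_pos: [0.6305, -0.3189, 0.1336]
eef_rot: [-1.19, -2.901, -0.0]
wrist_force: [-0.5, 0.7, -0.3]
opening: 0.0001
grasp_force: 0.0
clock: 3.02
eef_pos: [0.6333, -0.321, 0.1114]
eef_rot: [1.191, 2.903, -0.001]
wrist_force: [3.0, -3.6, 4.9]
opening: 0.0002
grasp_force: 2.4
```

View pics/s1.png

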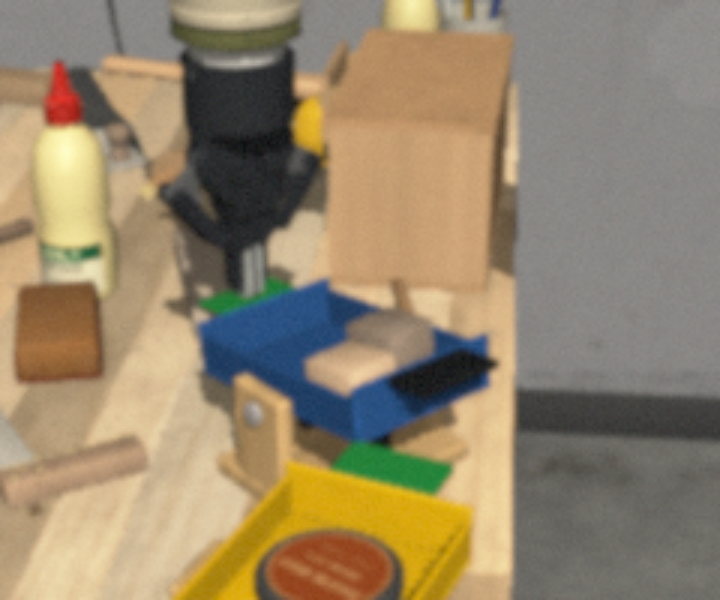

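The shut fingertips rest on the green tab, at about (245,290) in the crop. The blue tray has begun to tip and the yellow one is untouched.

```bash
python3 -m crank '[[0,0,0,0,0,0.005,0],[0,0,0,0,0,0.010,0],[0,0,0,0,0,0.015,0],[0,0,0,0,0,0.020,0],[0,0,0,0,0,0.024,0]]'
python3 -m crank '[[0,0,0,0,0,0.001,0],[0,0,0,0,0,0.002,0],[0,0,0,0,0,0.003,0],[0,0,0,0,0,0.004,0],[0,0,0,0,0,0.005,0]]'
```

```text
clock: 3.48
eef_pos: [0.6325, -0.3204, 0.0861]
eef_rot: [1.192, 2.906, -0.0]
wrist_force: [4.1, -3.4, 2.5]
opening: 0.0002
grasp_force: 2.4
clock: 3.9
eef_pos: [0.632, -0.3199, 0.081]
eef_rot: [-1.192, -2.906, -0.0]
wrist_force: [2.5, -2.1, 2.8]
opening: 0.0
grasp_force: 1.7
```

```bash
python3 -m crank '[[0,0,0,0,0,0.001,0],[0,0,0,0,0,0.002,0],[0,0,0,0,0,0.003,0],[0,0,0,0,0,0.004,0],[0,0,0,0,0,0.004,0]]'
```

```text
clock: 4.32
eef_pos: [0.6328, -0.3204, 0.0797]
eef_rot: [1.191, 2.905, 0.001]
wrist_force: [-2.5, 0.0, 18.8]
opening: -0.0001
grasp_force: 7.8
```

The force has risen to 19 N at TCP z = 0.080, which is where I expected the stop. I'll hold briefly, then lift off and look.

```bash
python3 -m crank '[[0,0,0,0,0,0.001,0],[0,0,0,0,0,0.001,0],[0,0,0,0,0,0.001,0],[0,0,0,0,0,0.001,0],[0,0,0,0,0,0.001,0]]'
python3 -m crank '[[0,0,0,0,0,-0.01,0],[0,0,0,0,0,-0.03,0],[0,0,0,0,0,-0.06,0],[0,0,0,0,0,-0.09,0],[0,0,0,0,0,-0.12,0]]'
python3 -m crank '[[0,0,0,-0.02,0.03,0,0],[0,0,0,-0.04,0.06,0,0],[0,0,0,-0.06,0.09,0,0],[0,0,0,-0.08,0.11,0,0],[0,0,0,-0.08,0.11,0,0]]'
python3 - <<'E'
from h import *
c=read_camera('top');P=cloud(c)
from m import blobs
blobs(c,P,'top')
c2=read_camera('side');blobs(c2,cloud(c2),'side')
a=cv2.resize(c['img'][150:300,200:480,::-1],(784,420));b=cv2.resize(c2['img'][150:350,230:400,::-1],None,fx=2.9,fy=2.9)
cv2.imwrite('pics/t2.png',a);cv2.imwrite('pics/s2.png',b)
E
```

```text
clock: 4.73
eef_pos: [0.6333, -0.3207, 0.0794]
eef_rot: [1.191, 2.904, 0.001]
wrist_force: [-0.6, 0.7, 20.9]
opening: -0.0003
grasp_force: 9.3
clock: 5.15
eef_pos: [0.6313, -0.3191, 0.1965]
eef_rot: [-1.191, -2.904, -0.001]
wrist_force: [0.4, 0.1, 0.1]
opening: -0.0003
grasp_force: 0.0
clock: 5.57
eef_pos: [0.77, -0.2937, 0.1915]
eef_rot: [-1.182, -2.905, -0.003]
wrist_force: [-0.5, 2.8, -1.8]
opening: -0.0
grasp_force: 0.0
top blue [85.9 49.7] 589 med [0.987 0.447 0.04 ] mean [0.987 0.447 0.039] z5-95 [0.034 0.044]
top blue [98.3 63.4] 582 med [0.954 0.418 0.04 ] mean [0.953 0.418 0.04 ] z5-95 [0.035 0.044]
top blue [114.7  82. ] 592 med [0.909 0.378 0.04 ] mean [0.908 0.379 0.04 ] z5-95 [0.034 0.044]
top blue [127.8  95.6] 597 med [0.876 0.348 0.04 ] mean [0.875 0.348 0.04 ] z5-95 [0.034 0.044]
top blue [430.1 227.1] 134 med [ 0.559 -0.322  0.063] mean [ 0.559 -0.321  0.065] z5-95 [0.041 0.097]
top black [225.6 216.9] 431 med [0.579 0.107 0.105] mean [0.579 0.107 0.105] z5-95 [0.103 0.108]
top black [157.1 269.2] 147 med [0.479 0.271 0.027] mean [0.48  0.271 0.027] z5-95 [0.009 0.046]
top black [327.5 394. ] 2011 med [ 0.327 -0.091  0.566] mean [ 0.327 -0.092  0.565] z5-95 [0.535 0.592]
side green [330.6 255.2] 348 med [ 0.512 -0.086  0.106] mean [ 0.511 -0.089  0.104] z5-95 [0.104 0.107]
side blue [324.3 220. ] 1051 med [ 0.532 -0.187  0.115] mean [ 0.531 -0.194  0.114] z5-95 [0.088 0.135]
side yellow [304.4 299.3] 4139 med [0.541 0.01  0.084] mean [0.544 0.008 0.085] z5-95 [0.071 0.105]
side yellow [334.5 472.6] 527 med [0.477 0.285 0.063] mean [0.478 0.285 0.061] z5-95 [0.054 0.065]
side black [209.5 115.5] 1407 med [ 0.759 -0.282  0.28 ] mean [ 0.759 -0.284  0.279] z5-95 [0.223 0.339]
side black [271.  330.1] 669 med [0.578 0.11  0.106] mean [0.578 0.11  0.106] z5-95 [0.104 0.107]
side black [ 62.  439.5] 126 med [0.824 0.247 0.024] mean [0.825 0.247 0.024] z5-95 [0.018 0.029]
```

View pics/t2.png

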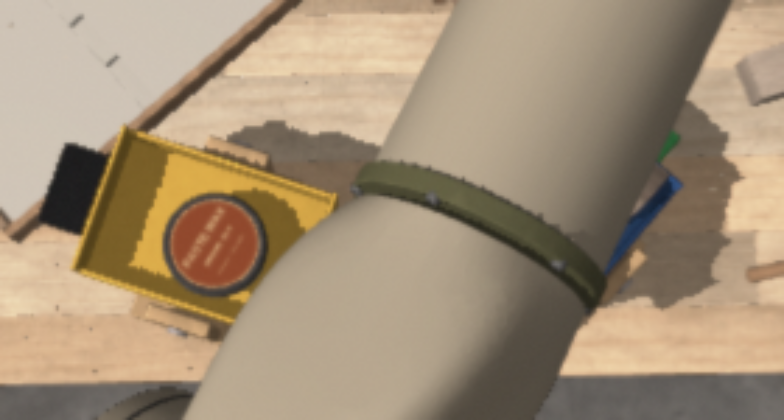

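View pics/s2.png

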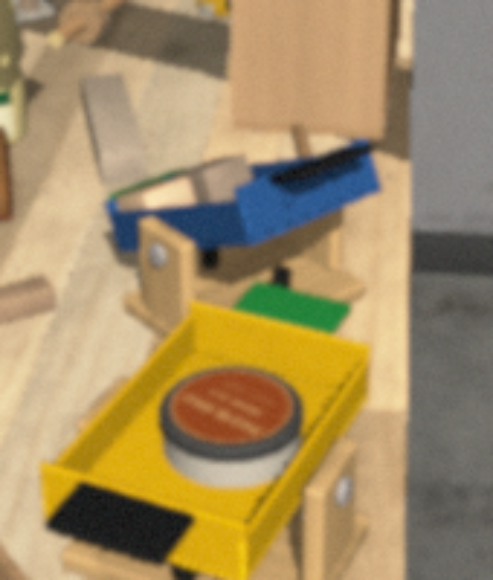

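The arm hides the blue tray in the top view. In the side view the blue tray is tipped with its blocks at the green end, and the yellow tray is level. I'll rise and clear the view to check.

```bash
python3 -m crank '[[0,0,0,0,0,-0.03,0],[0,0,0,0.0,0,-0.06,0],[0,0,0,0.03,0.01,-0.08,0],[0,0,0,0.06,0.02,-0.09,0],[0,0,0,0.095,0.033,-0.09,0]]'
python3 -m crank '[[0,0,0,0.035,0.012,0,0],[0,0,0,0.07,0.024,0,0],[0,0,0,0.105,0.036,0,0],[0,0,0,0.14,0.048,0,0],[0,0,0,0.175,0.06,0,0]]'
python3 -m crank '[[0,0,0,0.035,0.012,0,0],[0,0,0,0.07,0.024,0,0],[0,0,0,0.105,0.036,0,0],[0,0,0,0.14,0.048,0,0],[0,0,0,0.175,0.06,0,0]]'
python3 -m crank '[[0,0,0,0.02,0.02,0,0],[0,0,0,0.04,0.04,0,0],[0,0,0,0.06,0.06,0,0],[0,0,0,0.08,0.08,0,0],[0,0,0,0.08,0.08,0,0]]'
python3 - <<'E'
from h import *
import pickle
c=read_camera('top');pickle.dump(c,open('t3.pkl','wb'));P=cloud(c)
from m import blobs
blobs(c,P,'top')
cv2.imwrite('pics/t3.png',cv2.resize(c['img'][150:300,200:480,::-1],(784,420)))
E
```

```text
clock: 6.08
eef_pos: [0.72, -0.2097, 0.2893]
eef_rot: [1.196, 2.902, -0.0]
wrist_force: [1.3, 0.5, 0.3]
opening: 0.0
grasp_force: 0.0
clock: 6.5
eef_pos: [0.6367, -0.0413, 0.2861]
eef_rot: [-1.192, -2.905, -0.002]
wrist_force: [0.4, 0.2, 0.1]
opening: -0.0001
grasp_force: 0.0
clock: 6.92
eef_pos: [0.5544, 0.1238, 0.2862]
eef_rot: [-1.192, -2.905, -0.001]
wrist_force: [0.2, -0.0, 0.3]
opening: 0.0003
grasp_force: 0.0
clock: 7.33
eef_pos: [0.5533, 0.2423, 0.2854]
eef_rot: [-1.18, -2.908, -0.002]
wrist_force: [-1.2, 1.5, -0.4]
opening: 0.0
grasp_force: 0.0
top green [427.9 193.8] 286 med [ 0.633 -0.321  0.059] mean [ 0.633 -0.321  0.059] z5-95 [0.051 0.065]
top green [320.1 247.7] 476 med [ 0.513 -0.085  0.105] mean [ 0.513 -0.085  0.105] z5-95 [0.103 0.108]
top blue [86.8 50.4] 712 med [0.986 0.446 0.039] mean [0.986 0.446 0.038] z5-95 [0.028 0.043]
top blue [98.8 64.3] 689 med [0.952 0.417 0.04 ] mean [0.951 0.417 0.038] z5-95 [0.031 0.044]
top blue [115.1  82.7] 692 med [0.907 0.379 0.04 ] mean [0.906 0.378 0.038] z5-95 [0.03  0.044]
top blue [128.3  96. ] 670 med [0.876 0.347 0.039] mean [0.874 0.347 0.038] z5-95 [0.03  0.044]
top blue [394.5 230.8] 2453 med [ 0.549 -0.24   0.079] mean [ 0.55  -0.242  0.083] z5-95 [0.053 0.136]
top black [ 10.6 134.1] 1025 med [0.565 0.193 0.596] mean [0.566 0.194 0.597] z5-95 [0.581 0.613]
top black [ 94.7 205.3] 1659 med [0.538 0.211 0.417] mean [0.54  0.213 0.407] z5-95 [0.324 0.458]
top black [225.7 217. ] 418 med [0.579 0.107 0.105] mean [0.579 0.107 0.105] z5-95 [0.103 0.108]
top black [375.9 250. ] 441 med [ 0.502 -0.193  0.147] mean [ 0.503 -0.193  0.147] z5-95 [0.141 0.154]
top black [157.  268.8] 141 med [0.48  0.272 0.029] mean [0.48  0.272 0.028] z5-95 [0.01  0.046]
```

View pics/t3.png

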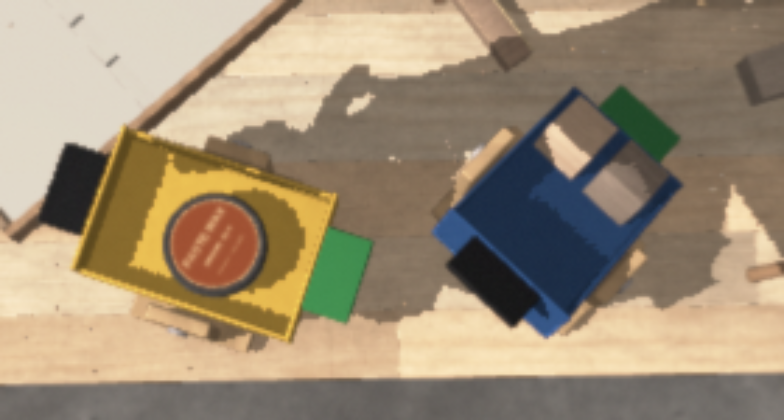

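Both blocks now lie against the green end wall, at about (575,135) and (630,180) in the crop. The green tab is at z = 0.059 and the black one at 0.147, so the tilt is about 0.45. The yellow tabs are still level at 0.105.

```bash
python3 -m crank '[[0,0,0,0,0,0,0],[0,0,0,0,0,0,0]]'; python3 -c "
from workcell import close_job
print(close_job())"
```

```text
clock: 7.55
eef_pos: [0.556, 0.2345, 0.2864]
eef_rot: [-1.195, -2.905, 0.0]
wrist_force: [-0.5, 0.0, 0.8]
opening: 0.0001
grasp_force: 0.0
the job is handed in; nothing more can be done
None
```

I handed the job in at 7.6 s, though it returned no verdict: the blue tray is tipped onto its green stop (about 0.45 rad), both blocks lie against the green end, the yellow tray is still level, and the arm is clear.

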